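Fit a circlip to a sample rotator's spindle

ROBOT

A 6-joint arm with a two-finger parallel gripper is mounted at the origin on the work surface. World frame = base frame: x ahead of the robot, y to its left, z up, the work surface at z = 0. Lengths are in m, angles in rad, forces in N, time in s.
With the tool pointing down it reaches from about 0.3 to 0.775 m from the base axis. Payload 14.6 kg.
Tool frame: the origin (TCP) lies on the mounting face of the last link; the fingertips stand 199 mm ahead of it and the grasp point (between the pads) lies 180 mm ahead of it; z points along the fingers, x is the direction in which the jaws open and shut, and the axes are right-handed (so a half turn about z gives the same grasp; the last joint's range is limited). The gripper opens to 94 mm and grips with 3 to 60 N. Pads are 16 mm wide; open, the fingers measure 119 mm over their backs; the gripper's body (75 mm by 177 mm) begins 78 mm behind the grasp point.
Start: joints at [1.059, 0.3, 1.521, -0, 1.321, -0.067], TCP at [0.237, 0.496, 0.405] pointing down, gripper open.
Joint ranges: [-3.03, 3.03], [-0.79, 2.21], [0.23, 2.52], [-1.04, 4.18], [0, 3.07], [-2.55, 2.55]. Speed limits (rad/s): [2.22, 2.22, 2.57, 3.14, 3.14, 3.14].

INTERFACE

Orientations are given as a rotation vector (axis times angle).
In Python, from bench import sense, get_image, get_calibration, hand_in, search_frame gives the robot as it stands. The module is installed in compiled form; this text tells all that it offers.
- The arm moves only by the shell command python3 -m jog 'ROWS' [FORCE]. ROWS is JSON, a list that holds one entry, the list of rows, each a list of 5 numbers: the shift along the tool's x, y, z in m, then the turn about the tool's z in degrees, then the opening, from -1 (shut) to 1 (fully open), so that 0 is half open. A call has 1 to 8 rows; each row shifts and turns the pose as measured when the row begins, along the tool's axes as they then stand; what a row does not reach is not made up. A row lasts 1/10 s, in which the tool goes at most 50 mm and 8.59 degrees, less where a joint would pass 70% of its speed; a pose out of reach is approached as far as the arm can. A call is refused whole if a number of a shift passes 0.05 or a number of a turn 8.59, either way. A call with a gripper value outside its range is refused whole. The fingers move at their own pace and stop on an object; FORCE is the grip in N (left out, the last holds). Time passes only in rows, so rows that do not move let the fingers close. It gives the time, the measured TCP pose, the force and the opening at its end, in the units of the state.
- sense(): the state, without advancing time (a new reading comes with each control period).
- get_image(name): name is "side" or "top"; returns (picture, depth): 400x640x3 uint8, blue, green, red; 400x640 float32, m along the optical axis (not along the pixel's ray), 0 where there is no reading.
- get_calibration(name): a dict with "K" (3x3 intrinsics, pixels), "R" (3x3) and "t" (3): a world point X has camera coordinates R X + t. Camera axes: x right, y down, z forward; pixel columns grow to the right and rows downward; lengths in m; the calibration is good to about 2 mm. A picture is of the moment at which its call begins. get_calibration takes no time and is no camera call.
- hand_in(): hands the job in, once; it reports no verdict.
Trained networks look in the newest picture that a camera, given by its name, has taken for a name from the list of things; names that differ only in an ending like _2 or _b are one class to them, and where a whole thing is asked for, a point or a joint stands for the part that bears it (a point fixed in the world has none). Each returns a list of dicts, best first, with "conf" (0 to 1); they miss things now and then, are a little off and sometimes report something else, mostly with a low value. They report only what shows in the picture. A call takes as long as a camera call. They do not tell look-alikes from the thing itself.
- search_frame(camera, target): "box" ([centre column, centre row, width, height] in pixels, round what is visible of it).
The state is a dict: "time": time; "q": joint angles; "dq": joint speeds; "joint_efforts": joint torques, N m; "tcp_pos": TCP position; "tool_rot": TCP orientation; "ft_force": force on the tool from outside, world axes, zero at the start; "torque": the same for the moment, N m; "gripper_width": opening from 0.0 (shut) to 1.0 (fully open).
Only numpy, scipy, OpenCV 4.12 (cv2) and the standard library are available. Lean on these libraries where they do the work, as an engineer would, in place of code of your own. Each camera call takes 0.05 s, during which the arm holds its last target. There are 200 camera calls.

TASK

Swing the service door of the opened-up rotator drive wide open by its handle, then pick up the circlip pliers, squeeze their handles to spread the ring on their tips, and slide the ring level down over the spindle to its groove without forcing it. Finish while still holding the pliers squeezed, the ring spread around the groove and hanging in your grip rather than pressed down on the hub. Leave the other things on the bench alone and the door open.

Things in the scene. Friction and masses are not known exactly. Their poses are not given: they have to be found in the camera images.
- drive: Fixed off-white drive box without a top, 135 (x) by 170 (y) mm, walls 95 mm high, 6 mm thick, floor 12 mm; the front (-x) is closed only by the door. Origin on the bench under the upright spindle's axis; +x from the front into the box, z up. Front plane at x = -70 mm, back at +65 mm. The pliers come in nose first along +x, handles outside; a shut door blocks them.
- groove (a point): Centre of the spindle's groove, on its axis, 58 mm above the bench; axes as the drive. The groove is 25 mm across and reaches from 55 to 61 mm height. Below it lie a bright hub, 42 mm across, face at 55 mm, and a dark gear, 71 mm across, top at 44 mm.
- spindle_top (a point): Centre of the spindle's top face, 84 mm above the bench. The spindle above the groove is 28 mm across, from 61 to 84 mm height; its last 3 mm taper to 23 mm across.
- door (a joint): Service door, 164 mm wide, 6 mm thick, 14 to 94 mm above the bench, on an upright hinge at the left (+y of the drive) end of the front. 0 = shut, grows as the free end swings out towards the robot (clockwise seen from above), to 1.9 rad. Starts shut or ajar by up to 0.25 rad. Light friction; stays where it is left.
- door_handle (a point): Top end of the door's handle: an upright round dark steel bar, 11 mm thick, 42 to 94.5 mm above the bench, its axis 35 mm before the door's face and 140 mm along the door from the hinge axis, on two stems. To be pinched from above, fingers either side along the door's width. Axes: -x out of the door's face, y along the door to the hinge, z up; they turn with the door.
- door_hinge (a point): Point on the upright hinge axis, 94.5 mm above the bench; axes as door_handle.
- pliers: Loose bent-nose circlip pliers lying flat, 0.22 kg or so. Origin under the pivot, on the underside; +x to the tips, z up. Two black handles, 12 mm thick, 22 mm high, run back from x = -14 to -80 mm, splayed 0.19 rad each when relaxed. Steel jaws run forward to downward pins at x = 58 mm. Squeezing the handles spreads jaws and ring, both sides alike. Pivot 25 mm high.
- pliers_grip (a point): Middle between the handles where they are to be squeezed: x = -45 mm in the pliers' frame, 11 mm above their underside; axes as the pliers. Over the handles' outsides it is 53 mm here when relaxed, 36 mm when fully squeezed, the outer faces then being parallel.
- ring_center (a point): Centre of the spread circlip's bore, at mid thickness: x = 72 mm in the pliers' frame, 1.5 mm above their underside; axes as the pliers. The dark steel C-ring lies flat, captive on the pins, 3 mm thick, section 3.5 mm wide, gap and lugs towards the pliers. Bore 26 mm relaxed (too small for the spindle), about 33 mm fully spread.
- spread (a joint): Angle of each handle from its relaxed stop: 0 relaxed, 0.19 rad fully squeezed (a solid stop). A spring opens it again: at pliers_grip it takes about 4 N on each handle to start and 16 N to reach the stop; a grip of 40 N is good.
- slide_box: Bystander: open grey plastic slide box, 85 by 60 by 30 mm, origin under its centre. Leave alone.
- objective: Bystander: bright microscope objective standing upright, 24 mm across, 45 mm high, origin under its centre. Leave alone.
- jar: Bystander: amber jar with black cap, 56 mm across, 85 mm high, origin under its centre. Leave alone.
- pen: Bystander: black pen, 130 mm long, 9 mm thick, lying along its x axis, origin under its middle. Leave alone.
There are look-alikes about, which are no part of the job. Leave any red look-alike of the pliers alone.

How it is judged:
By the outcome, as a careful person would: the job done as asked, in the order asked, and still so for the second after the job is handed in, while the arm keeps its last pose, push and grip.
It also fails if it takes over 59 s, if anything falls off the work surface, if the arm or the gripper's body presses on something with over 40 N, if the wrist force passes 120 N, or if a joint passes its speed limit or range.

## Working session

There is one attempt and no reset: what is moved stays moved. The work goes in short steps, Python scripts to look and compute and a shell command to move; the robot and the scene stay as the last step left them, time stands still between calls to the robot, and variables do not carry over. Pictures are saved under pics/ and viewed, about 8 in all and at most 12, crops included, and the job is handed in when it is done.

```bash
mkdir -p pics; cat > h.py <<'E'
import numpy as np, cv2
from bench import *
from scipy.spatial.transform import Rotation as Ro
def cloud(c,d):
    k=get_calibration(c);K,R,t=map(np.array,(k["K"],k["R"],k["t"]))
    v,u=np.mgrid[:400,:640]
    P=np.stack([(u-K[0,2])/K[0,0]*d,(v-K[1,2])/K[1,1]*d,d],-1)
    W=(P-t.ravel())@R
    W[d==0]=np.nan
    return W
def proj(c,X):
    k=get_calibration(c);K,R,t=map(np.array,(k["K"],k["R"],k["t"]))
    p=K@(R@np.array(X)+t.ravel());return p[:2]/p[2]
def st():
    s=sense();print({k:np.round(v,3).tolist() for k,v in s.items() if k in("time","tcp_pos","tool_rot","ft_force","gripper_width","q")})
    Rm=Ro.from_rotvec(s["tool_rot"]).as_matrix();print("R",np.round(Rm,3).tolist());return s
E
python3 - <<'E'
from h import *
st()
for c in("side","top"):
    im,d=get_image(c);cv2.imwrite(f"pics/{c}0.png",im);np.save(f"{c}0.npy",d)
    k=get_calibration(c);print(c,np.round(k["K"],1).tolist(),"cam at",np.round(-np.array(k["R"]).T@np.array(k["t"]).ravel(),3))
    W=cloud(c,d)
    for n in("drive","pliers","door_handle","ring_center","slide_box","objective","jar","pen","spindle_top"):
        try:
            for r in search_frame(c,n)[:3]:
                b=r["box"];u,v=int(b[0]),int(b[1]);print(n,round(r["conf"],2),np.round(b).tolist(),np.round(W[min(v,399),min(u,639)],3))
        except Exception as e: print(n,e)
E
```

```text
{'time': 0.0, 'q': [1.059, 0.3, 1.522, -0.0, 1.321, -0.067], 'tcp_pos': [0.237, 0.496, 0.404], 'tool_rot': [2.656, 1.676, -0.002], 'ft_force': [0.055, -0.308, 0.809], 'gripper_width': 1.0}
R [[0.43, 0.903, -0.001], [0.903, -0.43, -0.001], [-0.001, -0.0, -1.0]]
side [[469.9, 0.0, 321.0], [0.0, 469.9, 199.1], [0.0, 0.0, 1.0]] cam at [ 0.241 -0.807  0.881]
drive 0.76 [293.0, 168.0, 77.0, 66.0] [0.654 0.203 0.049]
drive 0.44 [422.0, 357.0, 59.0, 11.0] [ 0.638 -0.443  0.006]
pliers 0.96 [262.0, 255.0, 47.0, 46.0] [ 0.459 -0.028  0.003]
pliers 0.94 [326.0, 355.0, 66.0, 74.0] [ 0.466 -0.357  0.022]
pliers 0.73 [311.0, 280.0, 56.0, 53.0] [ 0.534 -0.152 -0.001]
door_handle 0.87 [271.0, 175.0, 26.0, 50.0] [0.581 0.2   0.053]
ring_center 0.96 [312.0, 281.0, 59.0, 53.0] [ 0.53  -0.158  0.001]
ring_center 0.64 [265.0, 256.0, 41.0, 45.0] [ 0.466 -0.029 -0.003]
slide_box 0.87 [422.0, 307.0, 47.0, 40.0] [ 0.715 -0.341  0.   ]
objective 0.43 [390.0, 213.0, 5.0, 16.0] [ 0.806 -0.073  0.028]
jar 0.78 [260.0, 134.0, 23.0, 32.0] [0.637 0.417 0.053]
jar 0.67 [305.0, 277.0, 47.0, 37.0] [ 0.518 -0.153  0.02
[... 330 characters left out ...]
.   ]
pliers 0.79 [446.0, 255.0, 41.0, 61.0] [ 0.468 -0.339  0.019]
pliers 0.62 [328.0, 268.0, 59.0, 28.0] [ 0.457 -0.01  -0.   ]
door_handle 0.76 [245.0, 229.0, 70.0, 22.0] [0.581 0.215 0.004]
ring_center 0.96 [332.0, 263.0, 53.0, 24.0] [ 0.466 -0.024  0.028]
ring_center 0.91 [443.0, 256.0, 38.0, 56.0] [ 0.468 -0.333  0.021]
ring_center 0.9 [382.0, 236.0, 40.0, 54.0] [ 0.534 -0.169  0.024]
slide_box 0.88 [439.0, 171.0, 27.0, 33.0] [ 0.714 -0.353  0.   ]
objective 0.63 [337.0, 144.0, 12.0, 7.0] [ 0.804 -0.062  0.042]
jar 0.85 [158.0, 208.0, 26.0, 24.0] [0.638 0.433 0.085]
pen 0.65 [471.0, 196.0, 7.0, 22.0] [ 0.635 -0.437  0.009]
spindle_top 0.92 [242.0, 200.0, 72.0, 78.0] [0.651 0.212 0.06 ]
```

```bash
python3 -c "
import cv2
a=cv2.imread('pics/top0.png')[130:300,130:490];cv2.imwrite('pics/top0c.png',cv2.resize(a,None,fx=2.2,fy=2.2,interpolation=3))
a=cv2.imread('pics/side0.png')[120:400,200:460];cv2.imwrite('pics/side0c.png',cv2.resize(a,None,fx=2.1,fy=2.1,interpolation=3))"
```

```text
(no output)
```

View pics/top0c.png

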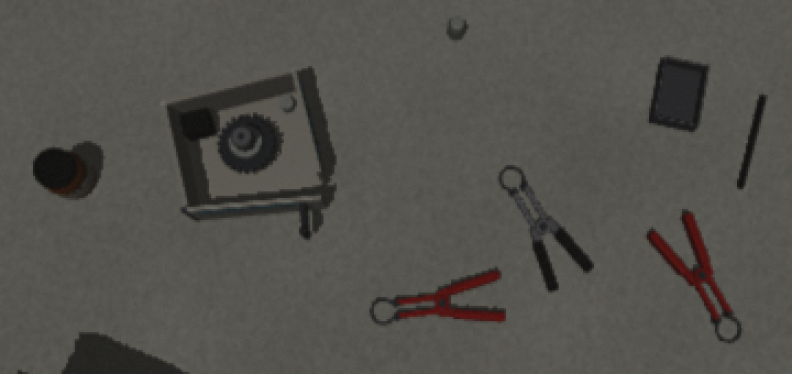

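View pics/side0c.png

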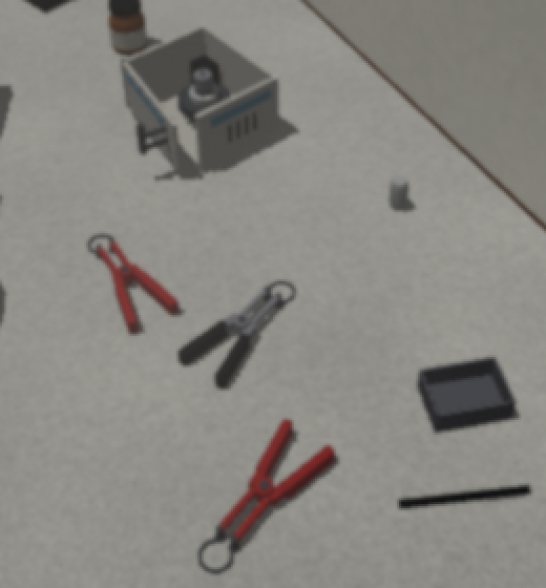

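```bash
cat > m.py <<'E'
from h import *
import sys
for c in("top","side"):
    im=cv2.imread(f"pics/{c}0.png");W=cloud(c,np.load(f"{c}0.npy"))
    z=W[...,2];x=W[...,0];y=W[...,1]
    m=(z>.088)&(z<.105)&(x>.5)&(x<.78)&(y>.08)&(y<.36)
    P=W[m];print(c,"walls n",len(P),"z",np.median(P[:,2]),np.round(P.min(0),3),np.round(P.max(0),3))
    np.save(f"walls_{c}.npy",P)
    print(cv2.minAreaRect(P[:,:2].astype(np.float32)*1000))
    m=(z>.075)&(z<.1)&(abs(x-.655)<.045)&(abs(y-.21)<.045);P=W[m];print("spindle",len(P),P.mean(0).round(4),P.max(0).round(3),P.min(0).round(3))
    o=W[(abs(x-.53)<.07)&(abs(y+.16)<.08)]
    ii=im.astype(int);
    m=(abs(x-.52)<.09)&(abs(y+.155)<.09)&(z>.006)
    P=W[m];print("pliers",len(P),P.mean(0).round(4),P.max(0).round(4));np.save(f"pl_{c}.npy",P)
    print(cv2.minAreaRect(P[:,:2].astype(np.float32)*1000))
    print("table z",np.nanmedian(z[(abs(x-.5)<.02)&(abs(y+.08)<.02)]))
E
python3 m.py; python3 - <<'E'
from h import *
a=cv2.imread('pics/top0.png')
u,v=proj("top",(.655,.21,.084));b=proj("top",(.53,-.165,.01));print(u,v,b)
A=cv2.resize(a[155:240,195:290],None,fx=6,fy=6,interpolation=2)[:, :400*2]
B=cv2.resize(a[195:275,345:415],None,fx=6,fy=6,interpolation=2)
A=cv2.convertScaleAbs(A,alpha=2);B=cv2.convertScaleAbs(B,alpha=2)
cv2.imwrite('pics/A.png',A);cv2.imwrite('pics/B.png',B)
E
```

```text
top walls n 615 z 0.09511415122705495 [0.544 0.119 0.088] [0.749 0.309 0.101]
((635.5737915039062, 208.56436157226562), (204.6427764892578, 172.86752319335938), 9.626470565795898)
spindle 85 [0.6691 0.214  0.0841] [0.683 0.227 0.091] [0.656 0.201 0.075]
pliers 573 [ 0.5149 -0.1466  0.0193] [ 0.6094 -0.0658  0.0313]
((519.7523803710938, -153.49691772460938), (174.36056518554688, 180.42103576660156), 89.62065887451172)
table z 0.0011923354305585585
side walls n 482 z 0.09269756766892753 [0.542 0.116 0.088] [0.747 0.31  0.098]
((634.47021484375, 206.8960418701172), (205.76368713378906, 177.43898010253906), 10.664920806884766)
spindle 57 [0.6679 0.2105 0.0811] [0.683 0.225 0.086] [0.656 0.199 0.076]
pliers 781 [ 0.5126 -0.1487  0.017 ] [ 0.6007 -0.065   0.0262]
((515.0972290039062, -115.29302978515625), (139.343994140625, 160.18353271484375), 24.591609954833984)
table z -0.0002906473514466693
241.1759477097559 196.72598214489204 [380.16623761 237.1711613 ]
```

View pics/A.png

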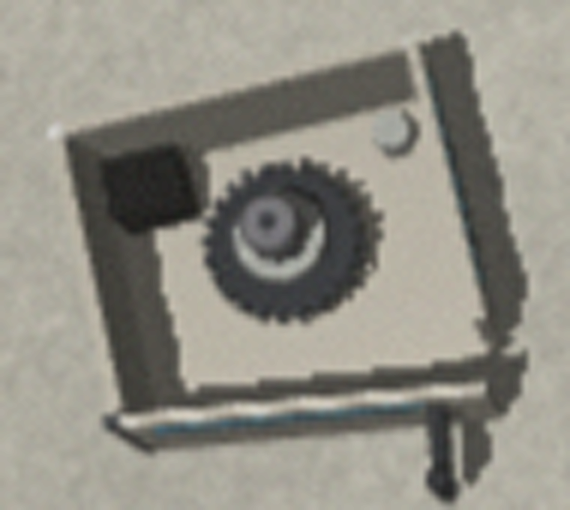

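View pics/B.png

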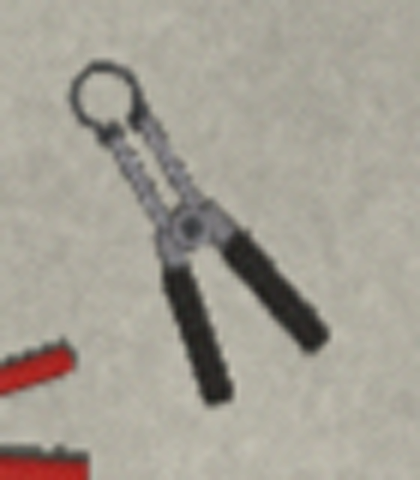

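```bash
cat >> h.py <<'E'
def ray(c,u,v,z):
    k=get_calibration(c);K,R,t=map(np.array,(k["K"],k["R"],k["t"]))
    o=-R.T@t.ravel();d=R.T@np.linalg.solve(K,[u,v,1.]);return o+d*(z-o[2])/d[2]
E
python3 - <<'E'
from h import *
A=lambda u,v,z:ray("top",195+(u+.5)/6-.5,155+(v+.5)/6-.5,z).round(4)
B=lambda u,v,z:ray("top",345+(u+.5)/6-.5,195+(v+.5)/6-.5,z).round(4)
print("spindle",A(268,222,.084),"gear",A(293,243,.044));
print("handle",A(442,487,.0945),"BL corner",A(65,135,.095),"BR",A(415,48,.095),"FL",A(118,415,.095),"FR",A(488,345,.095))
print("door L",A(120,415,.094),"door R",A(490,388,.094))
p=[B(105,97,.003),B(190,228,.027),B(215,398,.022),B(317,345,.022),B(172,268,.022),B(232,240,.022)]
print(p)
# side view network handle box
W=cloud("side",np.load("side0.npy"));im=cv2.imread("pics/side0.png")
P=np.load("pl_side.npy")
for c in("top","side"):
    im=cv2.imread(f"pics/{c}0.png").astype(int);W=cloud(c,np.load(f"{c}0.npy"))
    m=(abs(W[...,0]-.52)<.08)&(abs(W[...,1]+.165)<.07)&(W[...,2]>.01)&(W[...,2]<.026)&(im.max(2)<45)&(im[...,2]-im[...,0]<15)
    n,l,s,cc=cv2.connectedComponentsWithStats(m.astype(np.uint8))
    for i in range(1,n):
        if s[i,4]>15:
            Q=W[l==i];print(c,s[i],Q.mean(0).round(4),np.median(Q[:,2]).round(4),Q.max(0).round(3),Q.min(0).round(3))
    # handle bar points: dark, x<front
    m=(W[...,2]>.03)&(W[...,2]<.12)&(W[...,1]>.1)&(W[...,1]<.2)&(W[...,0]<.575)&(W[...,0]>.5)
    Q=W[m];print(c,"handle",len(Q),Q.mean(0).round(4),Q.max(0).round(4),Q.min(0).round(4), Q[Q[:,2]>.088].mean(0).round(4))
E
```

```text
spindle [0.6695 0.2148 0.084 ] gear [0.668  0.2101 0.044 ]
handle [0.5436 0.1405 0.0945] BL corner [0.7127 0.3026 0.095 ] BR [0.7433 0.1444 0.095 ] FL [0.5843 0.2811 0.095 ] FR [0.6051 0.1176 0.095 ]
door L [0.5844 0.2805 0.094 ] door R [0.5861 0.1177 0.094 ]
[array([ 0.6097, -0.1213,  0.003 ]), array([ 0.5417, -0.1528,  0.027 ]), array([ 0.4632, -0.1579,  0.022 ]), array([ 0.4844, -0.2071,  0.022 ]), array([ 0.5242, -0.1434,  0.022 ]), array([ 0.5354, -0.1725,  0.022 ])]
top [382 233  18  20 110] [ 0.5113 -0.1899  0.021 ] 0.0218 [ 0.54  -0.168  0.026] [ 0.485 -0.212  0.01 ]
top [372 239  12  23 102] [ 0.4936 -0.1526  0.0213] 0.022 [ 0.526 -0.141  0.026] [ 0.463 -0.165  0.01 ]
top handle 49 [0.5559 0.1417 0.0774] [0.5748 0.1467 0.0975] [0.5424 0.1375 0.0493] [0.5475 0.1423 0.0921]
side [298 277   9   7  16] [ 0.5093 -0.1565  0.0146] 0.0142 [ 0.521 -0.153  0.019] [ 0.496 -0.161  0.011]
side [304 283  14  20  45] [ 0.5118 -0.1983  0.0162] 0.0158 [ 0.535 -0.179  0.023] [ 0.486 -0.215  0.01 ]
side handle 105 [0.5542 0.1398 0.0675] [0.5746 0.1465 0.095 ] [0.5417 0.1336 0.0467] [0.5467 0.1396 0.0906]
```

```bash
python3 -m jog '[[[0,0,0,-8.5,0],[0,0,0,-8.5,0],[0,0,0,-8.5,0],[-0.0356,0.0308,0,0,0],[-0.0356,0.0308,0,0,0],[-0.0356,0.0308,0,0,0],[-0.0356,0.0308,0,0,0],[-0.0356,0.0308,0,0,0]]]' 30; python3 -m jog '[[[-0.0356,0.0308,0,0,0],[-0.0356,0.0308,0,0,0],[-0.0356,0.0308,0,0,0],[0,0,0,0,0]]]'; python3 -c "
from h import *;st()"
```

```text
time: 1.8
tcp_pos: [0.3947, 0.3181, 0.4045]
tool_rot: [-2.195, -2.247, -0.001]
ft_force: [0.3, -0.4, 0.2]
gripper_width: 0.5
time: 2.2
tcp_pos: [0.4951, 0.2047, 0.4048]
tool_rot: [2.2, 2.242, 0.003]
ft_force: [-0.3, 0.8, 0.1]
gripper_width: 0.502
{'time': 2.2, 'q': [0.324, 0.268, 1.562, 0.0, 1.31, -1.267], 'tcp_pos': [0.495, 0.205, 0.405], 'tool_rot': [2.2, 2.242, 0.003], 'ft_force': [-0.337, 0.816, 0.129], 'gripper_width': 0.502}
R [[-0.019, 1.0, 0.002], [1.0, 0.019, 0.001], [0.001, 0.002, -1.0]]
```

```bash
python3 -m jog '[[[-0.032,0.025,0.03,0,0],[-0.032,0.025,0.04,0,0],[0,0,0.02,0,0],[0,0,0,0,0]]]'; python3 -c "
from h import *;st()
im,d=get_image('side')
x=np.array([.545,.1405,.0945]);print(proj('side',x))
u,v=proj('side',x).astype(int)
cv2.imwrite('pics/s1.png',cv2.resize(cv2.convertScaleAbs(im[v-60:v+50,u-60:u+80],alpha=1.5),None,fx=4,fy=4,interpolation=2))"
```

```text
time: 2.6
tcp_pos: [0.5439, 0.1449, 0.3187]
tool_rot: [2.2, 2.24, 0.007]
ft_force: [0.3, 0.1, 0.3]
gripper_width: 0.505
{'time': 2.6, 'q': [0.195, 0.411, 1.58, 0.002, 1.146, -1.394], 'tcp_pos': [0.544, 0.145, 0.319], 'tool_rot': [2.2, 2.24, 0.007], 'ft_force': [0.322, 0.096, 0.29], 'gripper_width': 0.505}
R [[-0.018, 1.0, 0.004], [1.0, 0.018, 0.002], [0.002, 0.004, -1.0]]
[264.81776279 179.11209353]
```

View pics/s1.png

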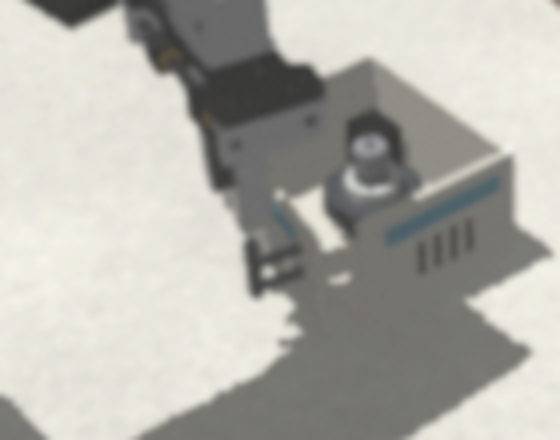

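```bash
python3 -m jog '[[[-0.0045,0.002,0.02,0,0],[0,0,0.025,0,0],[0,0,0.012,0,0],[0,0,0,0,-1],[0,0,0,0,-1],[0,0,0,0,-1],[0,0,0,0,-1]]]' 30; python3 -c "
from h import *;st()"
```

```text
time: 3.35
tcp_pos: [0.5468, 0.1449, 0.2718]
tool_rot: [2.188, 2.24, 0.026]
ft_force: [-1.4, -11.3, -2.0]
gripper_width: 0.198
{'time': 3.35, 'q': [0.194, 0.474, 1.611, 0.002, 1.038, -1.401], 'tcp_pos': [0.547, 0.145, 0.272], 'tool_rot': [2.188, 2.24, 0.026], 'ft_force': [-1.428, -11.267, -1.962], 'gripper_width': 0.198}
R [[-0.023, 1.0, 0.019], [1.0, 0.023, 0.005], [0.005, 0.019, -1.0]]
```

```bash
python3 -m jog '[[[-0.002,0,0.005,0,-1],[0,0,0.003,0,-1],[0,0,0,0,-1],[0,0,0,0,-1]]]' 30; python3 -c "
from h import *;st()"
```

```text
time: 3.75
tcp_pos: [0.5479, 0.1416, 0.2685]
tool_rot: [2.184, 2.236, 0.031]
ft_force: [0.1, 1.4, -7.8]
gripper_width: 0.108
{'time': 3.75, 'q': [0.188, 0.478, 1.614, -0.002, 1.025, -1.405], 'tcp_pos': [0.548, 0.142, 0.269], 'tool_rot': [2.184, 2.236, 0.031], 'ft_force': [0.052, 1.381, -7.757], 'gripper_width': 0.108}
R [[-0.024, 0.999, 0.025], [1.0, 0.023, 0.003], [0.002, 0.025, -1.0]]
```

```bash
python3 -m jog '[[[0.0047,-0.0144,0,6,-1],[0.0047,-0.0144,0,6,-1],[0.0047,-0.0144,0,6,-1],[0.0047,-0.0144,0,6,-1]]]'; cat > arc.py <<'E'
from h import *
s=st();R=Ro.from_rotvec(s["tool_rot"]).as_matrix();g=np.array(s["tcp_pos"])+.18*R[:,2]
r=g[:2]-np.array([.585,.281]);a=np.degrees(np.arctan2(r[1],r[0]))
yaw=np.degrees(np.arctan2(R[1,0],R[0,0]))
print("grasp",g.round(4),"rad",np.hypot(*r).round(4),"ang",round(a%360-360,1),"yaw",round(yaw,1),"door deg if yaw",round(90-yaw+11,1),"by pos",round(-94.9-(a%360-360),1))
E
python3 arc.py
```

```text
time: 4.15
tcp_pos: [0.4929, 0.1666, 0.2684]
tool_rot: [2.614, 1.715, 0.031]
ft_force: [-0.2, 1.1, -1.6]
gripper_width: 0.106
{'time': 4.15, 'q': [0.256, 0.389, 1.745, -0.009, 0.983, -0.9], 'tcp_pos': [0.493, 0.167, 0.268], 'tool_rot': [2.614, 1.715, 0.031], 'ft_force': [-0.187, 1.086, -1.576], 'gripper_width': 0.106}
R [[0.398, 0.917, 0.025], [0.917, -0.398, -0.001], [0.009, 0.023, -1.0]]
grasp [0.4974 0.1664 0.0885] rad 0.1443 ang -127.4 yaw 66.5 door deg if yaw 34.5 by pos 32.5
```

```bash
python3 -m jog '[[[0.0066,-0.0191,0,8,-1],[0.0066,-0.0191,0,8,-1],[0.0066,-0.0191,0,8,-1],[0.0066,-0.0191,0,8,-1]]]'; python3 arc.py
```

```text
time: 4.55
tcp_pos: [0.4439, 0.2322, 0.2684]
tool_rot: [2.999, 0.895, 0.027]
ft_force: [4.1, 1.7, -4.3]
gripper_width: 0.108
{'time': 4.55, 'q': [0.411, 0.353, 1.798, -0.016, 0.975, -0.16], 'tcp_pos': [0.444, 0.232, 0.268], 'tool_rot': [2.999, 0.895, 0.027], 'ft_force': [4.134, 1.716, -4.322], 'gripper_width': 0.108}
R [[0.836, 0.548, 0.02], [0.548, -0.836, -0.006], [0.013, 0.016, -1.0]]
grasp [0.4475 0.2311 0.0884] rad 0.1463 ang -160.1 yaw 33.2 door deg if yaw 67.8 by pos 65.2
```

```bash
python3 -m jog '[[[0.0066,-0.0191,0,8,-1],[0.0066,-0.0191,0,8,-1],[0.0066,-0.0191,0,8,-1],[0.0047,-0.0144,0,6,-1],[0,0,0,0,-1]]]'; python3 arc.py
```

```text
time: 5.05
tcp_pos: [0.4375, 0.3116, 0.2684]
tool_rot: [3.132, 0.053, 0.025]
ft_force: [6.3, -1.1, -5.0]
gripper_width: 0.106
{'time': 5.05, 'q': [0.553, 0.424, 1.694, -0.018, 1.014, 0.528], 'tcp_pos': [0.438, 0.312, 0.268], 'tool_rot': [3.132, 0.053, 0.025], 'ft_force': [6.329, -1.087, -5.028], 'gripper_width': 0.106}
R [[0.999, 0.034, 0.016], [0.034, -0.999, -0.008], [0.016, 0.009, -1.0]]
grasp [0.4405 0.3101 0.0884] rad 0.1474 ang -191.4 yaw 2.0 door deg if yaw 99.0 by pos 96.5
```

```bash
python3 -m jog '[[[0,0,0,0,0],[0,0,0,0,0],[0,0,0,0,0],[0,0,-0.02,0,0],[0,0,-0.04,0,0],[0,0,-0.04,0,0],[0,0,-0.04,0,0]]]'; python3 -m jog '[[[0,0,0,8.5,0.6],[0,0,0,8.5,0.6],[0,0,0,8.5,0.6],[0,0,0,8.5,0.6],[0,0,0,8.5,0.6],[0,0,0,8.5,0.6],[0,0,0,8.5,0.6],[0,0,0,8.5,0.6]]]'; python3 -c "
from h import *;s=st()
R=Ro.from_rotvec(s['tool_rot']).as_matrix();print(R.T@(np.array([.502,-.171,.30])-np.array(s['tcp_pos'])))"
```

```text
time: 5.75
tcp_pos: [0.4351, 0.3099, 0.4088]
tool_rot: [3.127, 0.065, 0.012]
ft_force: [0.7, -0.2, -0.5]
gripper_width: 0.499
time: 6.55
tcp_pos: [0.4349, 0.306, 0.4181]
tool_rot: [-2.623, 1.72, -0.03]
ft_force: [-0.4, -0.2, -0.5]
gripper_width: 0.8
{'time': 6.55, 'q': [0.546, 0.247, 1.557, -0.015, 1.325, 1.711], 'tcp_pos': [0.435, 0.306, 0.418], 'tool_rot': [-2.623, 1.72, -0.03], 'ft_force': [-0.433, -0.155, -0.505], 'gripper_width': 0.8}
R [[0.398, -0.917, 0.019], [-0.917, -0.399, -0.006], [0.013, -0.015, -1.0]]
[0.46268576 0.13037144 0.12219608]
```

```bash
python3 -m jog '[[[0.046,0.013,0,0,0.6],[0.046,0.013,0,0,0.6],[0.046,0.013,0,0,0.6],[0.046,0.013,0,0,0.6],[0.046,0.013,0,0,0.6],[0.046,0.013,0,0,0.6],[0.046,0.013,0,0,0.6],[0.046,0.013,0,0,0.6]]]'; python3 -c "
from h import *;s=st()
R=Ro.from_rotvec(s['tool_rot']).as_matrix();print(R.T@(np.array([.502,-.171,.30])-np.array(s['tcp_pos'])))"
```

```text
time: 7.35
tcp_pos: [0.4823, -0.0854, 0.423]
tool_rot: [-2.623, 1.714, -0.034]
ft_force: [1.3, 1.8, 0.2]
gripper_width: 0.802
{'time': 7.35, 'q': [-0.25, 0.147, 1.665, 0.0, 1.307, 0.908], 'tcp_pos': [0.482, -0.085, 0.423], 'tool_rot': [-2.623, 1.714, -0.034], 'ft_force': [1.336, 1.75, 0.157], 'gripper_width': 0.802}
R [[0.401, -0.916, 0.022], [-0.916, -0.401, -0.005], [0.014, -0.018, -1.0]]
[0.08459926 0.01858936 0.12380559]
```

```bash
python3 -m jog '[[[0.042,0.0095,0.03,0,0.6],[0.042,0.0095,0.045,0,0.6],[0,0,0.03,0.0,0.6],[0,0,0,0,0.6]]]'; python3 -c "
from h import *;s=st()
R=Ro.from_rotvec(s['tool_rot']).as_matrix();g=np.array(s['tcp_pos'])+.18*R[:,2];print('g',g.round(4),(R.T@(np.array([.502,-.171,.022])-g)).round(4))
im,d=get_image('side')
c=np.array([.502,-.171,.022])
for off,col in((-.035,(0,0,255)),(0,(0,255,0)),(.045,(255,0,0)),(.117,(255,0,255))):
    p=c+off*np.array([.911,.412,0]); p[2]=.022 if off<.04 else (.027 if off<.1 else .003)
    u,v=proj('side',p).round().astype(int);im[v,u]=col;print(u,v)
u,v=proj('side',c).astype(int)
cv2.imwrite('pics/s2.png',cv2.resize(cv2.convertScaleAbs(im[v-60:v+50,u-70:u+80],alpha=1.5),None,fx=5,fy=5,interpolation=0))"
```

```text
time: 7.75
tcp_pos: [0.497, -0.1684, 0.3283]
tool_rot: [-2.618, 1.721, -0.041]
ft_force: [0.8, 1.7, 0.2]
gripper_width: 0.801
{'time': 7.75, 'q': [-0.397, 0.317, 1.686, 0.004, 1.111, 0.764], 'tcp_pos': [0.497, -0.168, 0.328], 'tool_rot': [-2.618, 1.721, -0.041], 'ft_force': [0.818, 1.742, 0.246], 'gripper_width': 0.801}
R [[0.396, -0.918, 0.027], [-0.918, -0.397, -0.007], [0.017, -0.022, -1.0]]
g [ 0.5018 -0.1697  0.1483] [-0.0009  0.0031  0.1263]
292 293
302 284
314 270
333 259
```

View pics/s2.png

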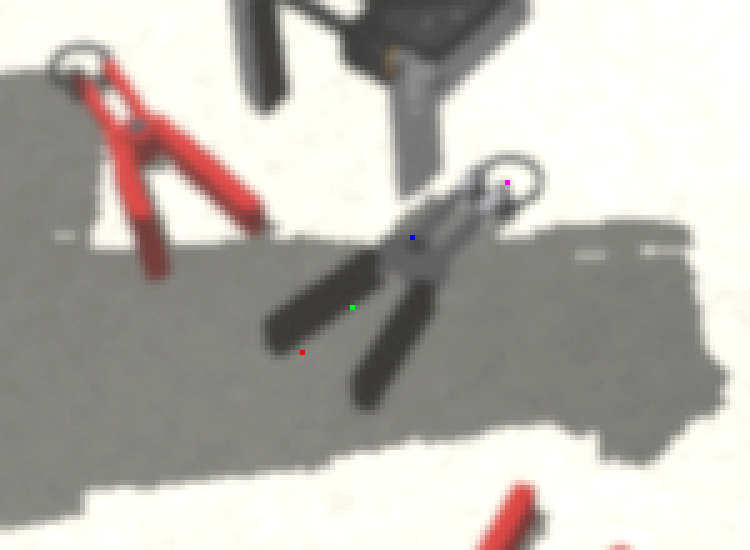

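```bash
python3 -c "
from h import *
u0,v0=302-70,284-60
S=lambda u,v,z:ray('side',u0+(u+.5)/5-.5,v0+(v+.5)/5-.5,z).round(4)
l=S(278,340,.011);r=S(367,396,.011);l1=S(372,262,.011);r1=S(426,292,.011);p=S(420,236,.025);ri=S(511,183,.002)
print(l,r,l1,r1,p,ri);m=(l+r)/2;m1=(l1+r1)/2
d=ri-m;print('mid rear',m,'mid front',m1,np.degrees(np.arctan2(d[1],d[0])),np.hypot(*d[:2]))
W=cloud('side',np.load('side0.npy'));im=cv2.imread('pics/side0.png').astype(int)
"
```

```text
[ 0.4653 -0.1674  0.011 ] [ 0.4877 -0.2148  0.011 ] [ 0.5235 -0.1468  0.011 ] [ 0.5378 -0.1749  0.011 ] [ 0.5457 -0.1541  0.025 ] [ 0.6087 -0.1278  0.002 ]
mid rear [ 0.4765 -0.1911  0.011 ] mid front [ 0.53065 -0.16085  0.011  ] 25.586030310963984 0.1465732922465754
```

```bash
python3 -m jog '[[[0.002,0.003,0.035,-1.7,0.6],[0,0,0.04,0,0.6],[0,0,0.03,0,0.6],[0,0,0.01,0,0.6],[0,0,0,0,0.6]]]'; cat > g.py <<'E'
from h import *
s=st();R=Ro.from_rotvec(s['tool_rot']).as_matrix();g=np.array(s['tcp_pos'])+.18*R[:,2];print('g',g.round(4),'yaw x',np.degrees(np.arctan2(R[1,0],R[0,0])).round(2))
E
python3 g.py
```

```text
time: 8.3
tcp_pos: [0.5019, -0.1714, 0.2235]
tool_rot: [-2.646, 1.671, -0.069]
ft_force: [0.9, -0.4, 0.4]
gripper_width: 0.801
{'time': 8.3, 'q': [-0.399, 0.476, 1.745, 0.005, 0.875, 0.725], 'tcp_pos': [0.502, -0.171, 0.224], 'tool_rot': [-2.646, 1.671, -0.069], 'ft_force': [0.89, -0.432, 0.354], 'gripper_width': 0.801}
R [[0.429, -0.902, 0.044], [-0.903, -0.43, -0.014], [0.031, -0.033, -0.999]]
g [ 0.5097 -0.174   0.0437] yaw x -64.58
```

```bash
python3 -m jog '[[[0,0,-0.05,0,0.6],[0,0,-0.05,0,0.6],[0,0,-0.05,0,0.6]]]';python3 g.py; python3 -m jog '[[[0,0,0.015,0,0.6],[0,0,0.015,0,0.6],[0,0,0.015,0,0.6]]]';python3 g.py
```

```text
time: 8.6
tcp_pos: [0.4951, -0.1683, 0.3745]
tool_rot: [-2.648, 1.669, -0.061]
ft_force: [0.6, -1.4, 0.7]
gripper_width: 0.802
{'time': 8.6, 'q': [-0.398, 0.261, 1.644, 0.004, 1.197, 0.725], 'tcp_pos': [0.495, -0.168, 0.374], 'tool_rot': [-2.648, 1.669, -0.061], 'ft_force': [0.611, -1.436, 0.666], 'gripper_width': 0.802}
R [[0.431, -0.902, 0.038], [-0.902, -0.432, -0.012], [0.027, -0.03, -0.999]]
g [ 0.502  -0.1704  0.1946] yaw x -64.46
time: 8.9
tcp_pos: [0.4975, -0.1682, 0.3435]
tool_rot: [-2.646, 1.664, -0.097]
ft_force: [0.4, -0.3, -1.1]
gripper_width: 0.799
{'time': 8.9, 'q': [-0.396, 0.295, 1.677, 0.005, 1.106, 0.725], 'tcp_pos': [0.498, -0.168, 0.344], 'tool_rot': [-2.646, 1.664, -0.097], 'ft_force': [0.415, -0.253, -1.052], 'gripper_width': 0.799}
R [[0.432, -0.9, 0.06], [-0.901, -0.434, -0.021], [0.045, -0.045, -0.998]]
g [ 0.5084 -0.1719  0.1639] yaw x -64.39
```

```bash
cat > t.py <<'E'
from h import *
s=sense();R=Ro.from_rotvec(s['tool_rot']).as_matrix();g=np.array(s['tcp_pos'])+.18*R[:,2];print('t',round(s['time'],2),'q',np.round(s['q'],4).tolist(),'g',g.round(4),'yawx',np.degrees(np.arctan2(R[1,0],R[0,0])).round(2),'z',R[:,2].round(4),'xz,yz',R[2,:2].round(4),'F',np.round(s['ft_force'],1),'w',round(s['gripper_width']*94,1))
E
python3 -m jog '[[[0,0,0,0,0.6]]]'>/dev/null;python3 t.py; python3 -m jog '[[[0,0,0,0,0.6],[0,0,0,0,0.6]]]'>/dev/null;python3 t.py;python3 -m jog '[[[0,0,-0.05,0,0.6]]]'>/dev/null;python3 t.py;python3 -m jog '[[[0,0,0,0,0.6]]]'>/dev/null;python3 t.py;python3 -m jog '[[[0,0,0.05,0,0.6]]]'>/dev/null;python3 t.py;python3 -m jog '[[[0,0,0,0,0.6]]]'>/dev/null;python3 t.py
```

```text
t 9.0 q [-0.3961, 0.2959, 1.6787, 0.0047, 1.1057, 0.7245] g [ 0.5077 -0.1715  0.1625] yawx -64.37 z [ 0.0581 -0.0198 -0.9981] xz,yz [ 0.043  -0.0438] F [-0.1 -0.9  0.6] w 75.6
t 9.2 q [-0.3957, 0.2954, 1.6782, 0.0047, 1.1072, 0.7245] g [ 0.5077 -0.1713  0.163 ] yawx -64.35 z [ 0.0577 -0.0196 -0.9981] xz,yz [ 0.0427 -0.0435] F [-0.3  0.4 -0.4] w 75.2
t 9.3 q [-0.3962, 0.2429, 1.6331, 0.0045, 1.2148, 0.7246] g [ 0.5029 -0.1695  0.2084] yawx -64.34 z [ 0.0485 -0.0157 -0.9987] xz,yz [ 0.0352 -0.0369] F [ 0.3 -0.2  0.2] w 75.2
t 9.4 q [-0.3961, 0.2368, 1.6262, 0.0045, 1.2187, 0.7246] g [ 0.5047 -0.1702  0.2145] yawx -64.35 z [ 0.0569 -0.0192 -0.9982] xz,yz [ 0.0419 -0.0429] F [ 0.4 -0.3  1. ] w 75.5
t 9.5 q [-0.3956, 0.288, 1.6708, 0.0047, 1.1115, 0.7245] g [ 0.5102 -0.1723  0.17  ] yawx -64.36 z [ 0.0674 -0.0236 -0.9974] xz,yz [ 0.0505 -0.0505] F [ 1.1 -0.5 -0.5] w 75.4
t 9.6 q [-0.3956, 0.2921, 1.6754, 0.0047, 1.1099, 0.7244] g [ 0.5084 -0.1715  0.1659] yawx -64.35 z [ 0.0607 -0.0208 -0.9979] xz,yz [ 0.0451 -0.0457] F [-0.6  0.5  0.1] w 75.0
```

```bash
python3 -m jog '[[[0,0.04,0,0,0.6],[0,0.04,0,0,0.6],[0,0,0,0,0.6]]]'>/dev/null;python3 t.py; python3 -m jog '[[[0,-0.04,0,0,0.6],[0,-0.04,0,0,0.6],[0,0,0,0,0.6]]]'>/dev/null;python3 t.py;python3 -m jog '[[[0,0,-0.05,0,0.6],[0,0,-0.05,0,0.6],[0,0,-0.03,0,0.6],[0,0,-0.01,0,0.6],[0,0,0,0,0.6]]]'>/dev/null;python3 t.py;python3 -m jog '[[[0,0,0.05,0,0.6],[0,0,0.05,0,0.6],[0,0,0,0,0.6]]]'>/dev/null;python3 t.py
```

```text
t 9.9 q [-0.5265, 0.1748, 1.822, 0.0144, 1.0805, 0.5868] g [ 0.4354 -0.2071  0.1658] yawx -64.22 z [ 0.062  -0.0213 -0.9979] xz,yz [ 0.0462 -0.0465] F [ 0.6 -0.2 -0.3] w 75.7
t 10.2 q [-0.3956, 0.2827, 1.6628, 0.0045, 1.125, 0.7268] g [ 0.5106 -0.1725  0.1759] yawx -64.48 z [ 0.0671 -0.0236 -0.9975] xz,yz [ 0.0503 -0.0503] F [ 0.6 -0.8  0.1] w 75.5
t 10.7 q [-0.3942, 0.1526, 1.475, 0.0042, 1.442, 0.7271] g [ 0.501  -0.1677  0.3234] yawx -64.34 z [ 0.0679 -0.0238 -0.9974] xz,yz [ 0.0509 -0.0509] F [ 0.7 -0.1 -0.1] w 75.3
t 11.0 q [-0.3937, 0.2315, 1.6219, 0.0043, 1.217, 0.7269] g [ 0.5072 -0.1699  0.2192] yawx -64.36 z [ 0.0672 -0.0235 -0.9975] xz,yz [ 0.0504 -0.0504] F [-0.9  0.4 -0.4] w 75.0
```

```bash
python3 -m jog '[[[0,0,0.05,0,0.6],[0,0,-0.015,0,0.6],[0,0,-0.015,0,0.6],[0,0,-0.015,0,0.6],[0,0,0,0,0.6]]]'>/dev/null;python3 t.py; python3 -m jog '[[[0,0,-0.01,0,0.6],[0,0,-0.01,0,0.6],[0,0,-0.01,0,0.6],[0,0,-0.01,0,0.6],[0,0,0,0,0.6]]]'>/dev/null;python3 t.py;python3 -m jog '[[[0,0,0.01,0,0.6],[0,0,0.01,0,0.6],[0,0,0.01,0,0.6],[0,0,0.01,0,0.6],[0,0,0,0,0.6]]]'>/dev/null;python3 t.py;python3 -m jog '[[[0,0.04,0,0,0.6],[0,-0.01,0,0,0.6],[0,-0.01,0,0,0.6],[0,-0.01,0,0,0.6],[0,0,0,0,0.6]]]'>/dev/null;python3 t.py;
```

```text
t 11.5 q [-0.3941, 0.2304, 1.6133, 0.0043, 1.2318, 0.7269] g [ 0.5069 -0.1701  0.2233] yawx -64.37 z [ 0.0625 -0.0216 -0.9978] xz,yz [ 0.0466 -0.0469] F [-0.9 -0.7  0.4] w 75.3
t 12.0 q [-0.3946, 0.1911, 1.5573, 0.0042, 1.327, 0.7269] g [ 0.5041 -0.1692  0.2675] yawx -64.37 z [ 0.0626 -0.0217 -0.9978] xz,yz [ 0.0467 -0.047 ] F [-0.3  0.2 -0. ] w 75.5
t 12.5 q [-0.3942, 0.2317, 1.6158, 0.0043, 1.2321, 0.7269] g [ 0.5059 -0.1697  0.2215] yawx -64.37 z [ 0.0588 -0.0201 -0.9981] xz,yz [ 0.0436 -0.0443] F [ 0.5 -0.2  0.7] w 75.4
t 13.0 q [-0.4068, 0.2201, 1.6337, 0.0054, 1.2273, 0.7136] g [ 0.4982 -0.1734  0.22  ] yawx -64.34 z [ 0.0575 -0.0193 -0.9982] xz,yz [ 0.0423 -0.0435] F [-0.6  0.2  0.6] w 75.5
```

```bash
for i in 1 2; do python3 -m jog '[[[0,0,0.05,0,0.6],[0,0,-0.015,0,0.6],[0,0,-0.015,0,0.6],[0,0,-0.015,0,0.6],[0,0,0.05,0,0.6],[0,0,-0.015,0,0.6],[0,0,-0.015,0,0.6],[0,0,-0.015,0,0.6]]]'>/dev/null; python3 t.py;done;  python3 -m jog '[[[0,0,0.05,0,0.6],[0,0,-0.04,0,0.6],[0,0,0.05,0,0.6],[0,0,-0.04,0,0.6],[0,0,0.05,0,0.6],[0,0,-0.04,0,0.6],[0,0,0,0,0.6]]]'>/dev/null; python3 t.py
```

```text
t 13.8 q [-0.4005, 0.2339, 1.6364, 0.0052, 1.2094, 0.7145] g [ 0.5022 -0.1716  0.2118] yawx -64.04 z [ 0.0588 -0.0196 -0.9981] xz,yz [ 0.0434 -0.0443] F [-0.2 -0.9  0.2] w 75.1
t 14.6 q [-0.3973, 0.2353, 1.6327, 0.0051, 1.1992, 0.7149] g [ 0.5065 -0.1716  0.2128] yawx -63.9 z [ 0.0703 -0.0243 -0.9972] xz,yz [ 0.0528 -0.0523] F [-0.3  0.   0.5] w 75.3
t 15.3 q [-0.3952, 0.2591, 1.6248, 0.0051, 1.1951, 0.7153] g [ 0.5107 -0.1721  0.2035] yawx -63.78 z [ 0.0595 -0.0197 -0.998 ] xz,yz [ 0.044  -0.0447] F [ 1.  -0.2  0.6] w 75.2
```

```bash
python3 -m jog '[[[0,0,0.008,0,0.6],[0,0,0.008,0,0.6],[0,0,0.008,0,0.6],[0,0,0.008,0,0.6],[0,0,0.008,0,0.6],[0,0,0.008,0,0.6],[0,0,0.008,0,0.6],[0,0,0.008,0,0.6]]]'>/dev/null; python3 t.py; python3 -m jog '[[[0,0,0,0,0.6]]]'>/dev/null; python3 t.py
```

```text
t 16.1 q [-0.3939, 0.3377, 1.6837, 0.0053, 1.0509, 0.7151] g [ 0.5159 -0.1735  0.1389] yawx -63.75 z [ 0.0658 -0.0224 -0.9976] xz,yz [ 0.0492 -0.0491] F [-0.2  0.2  0.6] w 75.5
t 16.2 q [-0.3939, 0.3394, 1.6848, 0.0054, 1.0499, 0.7151] g [ 0.5155 -0.1734  0.1376] yawx -63.75 z [ 0.0641 -0.0216 -0.9977] xz,yz [ 0.0478 -0.0479] F [-0.4  0.4  0.6] w 75.5
```

```bash
python3 -m jog '[[[-0.006,0.009,0.045,1.2,0.6],[-0.005,0.008,0.04,0,0.6],[0,0,0,0,0.6]]]'>/dev/null; python3 t.py
```

```text
t 16.5 q [-0.4038, 0.4393, 1.7827, 0.0072, 0.8482, 0.7248] g [ 0.5018 -0.1731  0.0506] yawx -65.0 z [ 0.0677 -0.0231 -0.9974] xz,yz [ 0.0496 -0.0515] F [ 0.1 -0.9  0.2] w 75.1
```

```bash
python3 -m jog '[[[0,0,0.013,0,0.6],[0,0,0.011,0,0.6],[0,0,0,0,0.6]]]'>/dev/null; python3 t.py
```

```text
t 16.8 q [-0.4032, 0.4827, 1.7817, 0.0075, 0.8013, 0.7248] g [ 0.506  -0.1746  0.0287] yawx -65.0 z [ 0.0718 -0.0248 -0.9971] xz,yz [ 0.0529 -0.0545] F [-0.3  0.7  1.8] w 75.1
```

```bash
python3 -m jog '[[[0,0.003,0.006,0,0.6],[0,0,0,0,0.6]]]'>/dev/null; python3 t.py; python3 -c "
from h import *
im,d=get_image('side')
u,v=302,284
cv2.imwrite('pics/s3.png',cv2.resize(cv2.convertScaleAbs(im[v-60:v+50,u-70:u+80],alpha=1.8),None,fx=5,fy=5,interpolation=2))"
```

```text
t 17.0 q [-0.4076, 0.4896, 1.7869, 0.0081, 0.7869, 0.7197] g [ 0.5046 -0.1765  0.0236] yawx -64.99 z [ 0.074  -0.0257 -0.9969] xz,yz [ 0.0547 -0.0561] F [-0.7  0.1 -0. ] w 75.1
```

View pics/s3.png

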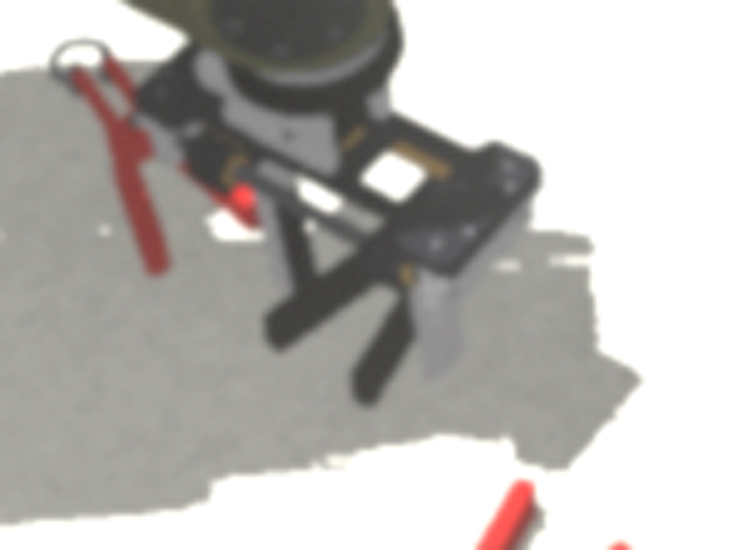

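```bash
python3 -m jog '[[[0,0,0,0,-1],[0,0,0,0,-1],[0,0,0,0,-1],[0,0,0,0,-1],[0,0,0,0,-1],[0,0,0,0,-1],[0,0,0,0,-1]]]' 40 >/dev/null; python3 t.py
```

```text
t 17.75 q [-0.4077, 0.4867, 1.7851, 0.0075, 0.7881, 0.7198] g [ 0.5058 -0.1771  0.0257] yawx -64.99 z [ 0.077  -0.0275 -0.9967] xz,yz [ 0.0575 -0.0581] F [0.7 0.  0.1] w 34.5
```

```bash
python3 -m jog '[[[0,0,-0.01,0,-1],[0,0,-0.03,0,-1],[0,0,-0.04,0,-1],[0,0,-0.04,0,-1],[0,0,-0.03,0,-1],[0,0,-0.01,0,-1],[0,0,0,0,-1]]]' >/dev/null; python3 t.py; python3 -c "
from h import *
s=sense();R=Ro.from_rotvec(s['tool_rot']).as_matrix();g=np.array(s['tcp_pos'])+.18*R[:,2]
c=g+np.array([.117*.906,.117*.423,-.02]);o=[]
for n in('side','top'):
    im,d=get_image(n);cv2.imwrite(f'pics/{n}1.png',im);np.save(f'{n}1.npy',d)
    u,v=proj(n,c).astype(int);print(n,u-35,v-35);o.append(cv2.resize(cv2.convertScaleAbs(im[v-35:v+35,u-35:u+35],alpha=1.8),None,fx=5.6,fy=5.6,interpolation=2))
cv2.imwrite('pics/l1.png',np.hstack(o))"
```

```text
t 18.45 q [-0.4089, 0.222, 1.7003, 0.0069, 1.1428, 0.7211] g [ 0.4911 -0.1712  0.1918] yawx -64.98 z [ 0.0725 -0.0246 -0.9971] xz,yz [ 0.0531 -0.0552] F [-0.  -0.9 -3.4] w 35.0
side 292 174
top 334 168
```

View pics/l1.png

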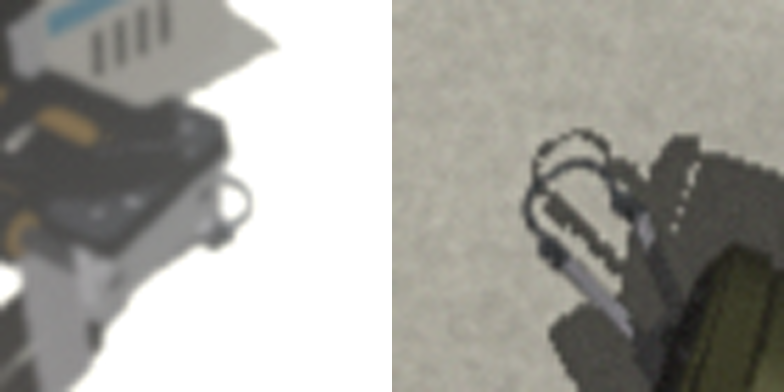

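```bash
python3 -c "
from h import *
T=lambda u,v,z:ray('top',334+(u-392+.5)/5.6-.5,168+(v+.5)/5.6-.5,z).round(4)
S=lambda u,v,z:ray('side',292+(u+.5)/5.6-.5,174+(v+.5)/5.6-.5,z).round(4)
for z in(.16,.165,.17,.175,.18): print(z,T(572,202,z),S(197,208,z))
g=np.array([.4911,-.1712,.1918]);print('pred',g+[.117*.906,.117*.423,-.022])
W=cloud('top',np.load('top1.npy'));
m=(W[...,2]>.13)&(W[...,2]<.21)&(W[...,0]>.57)&(W[...,1]>-.18);Q=W[m];print(len(Q),Q.min(0).round(4),Q.max(0).round(4),np.percentile(Q[:,2],[10,50,90]).round(4),Q[Q[:,0]>.6].mean(0).round(4))
W=cloud('side',np.load('side1.npy'));
m=(W[...,2]>.13)&(W[...,2]<.21)&(W[...,0]>.57)&(W[...,0]<.66)&(W[...,1]>-.18)&(W[...,1]<-.06);Q=W[m];print(len(Q),Q.min(0).round(4),Q.max(0).round(4),np.percentile(Q[:,2],[10,50,90]).round(4))
E=Q[Q[:,0]>.6];print(E.round(3).tolist()[:20])
"
```

```text
0.16 [ 0.6007 -0.1141  0.16  ] [ 0.5994 -0.1127  0.16  ]
0.165 [ 0.5997 -0.1135  0.165 ] [ 0.597  -0.1175  0.165 ]
0.17 [ 0.5988 -0.1129  0.17  ] [ 0.5945 -0.1223  0.17  ]
0.175 [ 0.5979 -0.1123  0.175 ] [ 0.592  -0.1271  0.175 ]
0.18 [ 0.597  -0.1117  0.18  ] [ 0.5895 -0.1319  0.18  ]
pred [ 0.597102 -0.121709  0.1698  ]
116 [ 0.5705 -0.1491  0.1636] [ 0.6193 -0.0932  0.1885] [0.1653 0.1694 0.184 ] [ 0.6111 -0.1169  0.1672]
72 [ 0.5708 -0.1505  0.161 ] [ 0.6211 -0.1067  0.1843] [0.1642 0.1684 0.1813]
[[0.613, -0.108, 0.168], [0.615, -0.109, 0.167], [0.614, -0.107, 0.164], [0.613, -0.112, 0.168], [0.616, -0.112, 0.166], [0.618, -0.112, 0.166], [0.613, -0.112, 0.165], [0.616, -0.112, 0.163], [0.616, -0.116, 0.167], [0.618, -0.118, 0.167], [0.616, -0.117, 0.165], [0.616, -0.122, 0.169], [0.621, -0.117, 0.162], [0.616, -0.12, 0.164], [0.617, -0.124, 0.167], [0.612, -0.128, 0.169], [0.616, -0.125, 0.165], [0.61, -0.131, 0.169], [0.614, -0.129, 0.166], [0.608, -0.132, 0.168]]
```

```bash
python3 -m jog '[[[0,0,0,8,-1],[-0.01,-0.003,0,8,-1],[-0.025,-0.008,0,0,-1],[-0.035,-0.012,0,0,-1],[-0.035,-0.012,0,0,-1],[-0.035,-0.012,0,0,-1],[-0.035,-0.012,0,0,-1],[-0.035,-0.012,0,0,-1]]]' >/dev/null; python3 t.py; python3 -m jog '[[[-0.035,-0.012,0,0,-1],[-0.03,-0.01,0,0,-1],[-0.02,-0.007,0,0,-1],[-0.01,-0.003,0,0,-1],[0,0,0,0,-1]]]' >/dev/null; python3 t.py
```

```text
t 19.35 q [0.0396, 0.2777, 1.6811, -0.0228, 1.1387, 1.4796] g [0.5245 0.0522 0.1708] yawx -82.02 z [ 0.0449 -0.019  -0.9988] xz,yz [ 0.025  -0.0418] F [ 0.8 -0.7 -2. ] w 34.6
t 19.85 q [0.2323, 0.3777, 1.5772, -0.0297, 1.1636, 1.6698] g [0.5399 0.1583 0.1586] yawx -81.72 z [ 0.0288 -0.0212 -0.9994] xz,yz [ 0.0251 -0.0254] F [ 0.5 -0.6 -2. ] w 35.2
```

```bash
python3 -m jog '[[[-0.015,-0.008,0,0,-1],[-0.013,-0.008,0,0,-1],[0,0,0,0,-1]]]' >/dev/null; python3 t.py; python3 -c "
from h import *
c=np.array([.669,.2125,.1]);o=[]
for n in('side','top'):
    im,d=get_image(n);cv2.imwrite(f'pics/{n}2.png',im);np.save(f'{n}2.npy',d)
    u,v=proj(n,c).astype(int);print(n,u-35,v-35);o.append(cv2.resize(cv2.convertScaleAbs(im[v-35:v+35,u-35:u+35],alpha=1.8),None,fx=5.6,fy=5.6,interpolation=2))
cv2.imwrite('pics/l2.png',np.hstack(o))"
```

```text
t 20.15 q [0.2779, 0.4258, 1.5141, -0.0307, 1.1826, 1.7175] g [0.5522 0.1882 0.1567] yawx -81.85 z [ 0.0263 -0.022  -0.9994] xz,yz [ 0.0255 -0.0229] F [-0.2 -1.1 -1.8] w 34.6
side 260 115
top 204 155
```

View pics/l2.png

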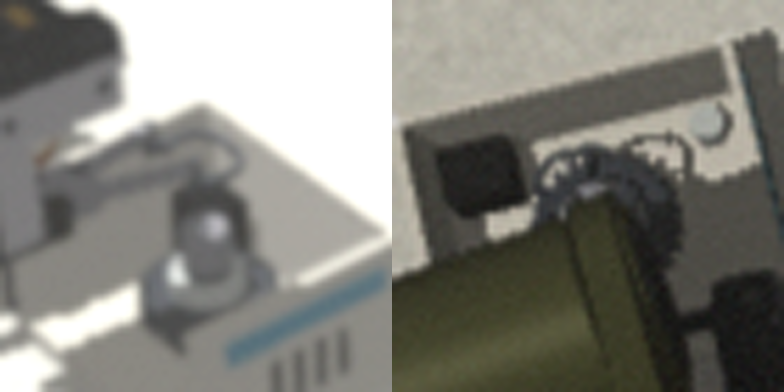

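```bash
cat > ring.py <<'E'
from h import *
import sys
from scipy.optimize import least_squares
k=sys.argv[1];zlo,zhi=float(sys.argv[2]),float(sys.argv[3])
for n in('side','top'):
    W=cloud(n,np.load(f'{n}{k}.npy'));x,y,z=W[...,0],W[...,1],W[...,2]
    Q=W[(z>zlo)&(z<zhi)&(x>.635)&(x<.715)&(abs(y-.212)<.04)]
    if len(Q)<6: print(n,'few',len(Q));continue
    f=lambda p:np.hypot(Q[:,0]-p[0],Q[:,1]-p[1])-.0183
    r=least_squares(f,[.669,.2125],loss='soft_l1',f_scale=.002)
    a=np.c_[Q[:,:2]-r.x,np.ones(len(Q))];pl=np.linalg.lstsq(a,Q[:,2],rcond=None)[0]
    print(n,len(Q),'ring c',r.x.round(4),'rms',np.sqrt(np.mean(r.fun**2)).round(4),'z',pl[2].round(4),'slope xy',pl[:2].round(3),'range',Q.min(0).round(3),Q.max(0).round(3))
for n in('side','top'):
    W=cloud(n,np.load(f'{n}0.npy'));x,y,z=W[...,0],W[...,1],W[...,2]
    Q=W[(z>.079)&(z<.092)&(abs(x-.669)<.03)&(abs(y-.2125)<.03)]
    c,rad=cv2.minEnclosingCircle(Q[:,:2].astype(np.float32)*1000);print(n,'spindle',len(Q),Q.mean(0).round(4),c,rad)
E
python3 ring.py 2 .118 .15
```

```text
side 107 ring c [0.6563 0.206 ] rms 0.0069 z 0.1345 slope xy [-0.358 -0.038] range [0.636 0.182 0.124] [0.689 0.232 0.147]
top 63 ring c [0.6693 0.2113] rms 0.0041 z 0.1325 slope xy [-0.283 -0.049] range [0.65  0.184 0.124] [0.691 0.234 0.149]
side spindle 45 [0.6687 0.2112 0.0821] (668.83984375, 211.39459228515625) 14.50640869140625
top spindle 82 [0.6694 0.2143 0.0844] (669.2959594726562, 214.24093627929688) 13.8826322555542
```

```bash
python3 ring.py 2 .118 .134 | head -2; python3 - <<'E'
from h import *
# overlay check: predicted ring for candidate centre in side & top, contrast score on dark pixels
for n in('side','top'):
    im=cv2.cvtColor(cv2.imread(f'pics/{n}2.png'),cv2.COLOR_BGR2GRAY).astype(np.float32)
    W=cloud(n,np.load(f'{n}2.npy'));x,y,z=W[...,0],W[...,1],W[...,2]
    Q=W[(z>.118)&(z<.138)&(x>.66)&(x<.715)&(abs(y-.212)<.04)]
    for q in Q[np.argsort(-Q[:,0])][:45]: print(n,q.round(3).tolist(),end=' ')
    print()
E
```

```text
side 56 ring c [0.667  0.2101] rms 0.0045 z 0.1279 slope xy [-0.073  0.019] range [0.645 0.184 0.124] [0.689 0.232 0.132]
top 55 ring c [0.67   0.2117] rms 0.0029 z 0.1298 slope xy [-0.045  0.045] range [0.656 0.187 0.124] [0.691 0.234 0.134]
side [0.689, 0.212, 0.127] side [0.688, 0.204, 0.129] side [0.688, 0.204, 0.125] side [0.686, 0.221, 0.126] side [0.685, 0.225, 0.127] side [0.685, 0.211, 0.129] side [0.685, 0.204, 0.13] side [0.685, 0.197, 0.127] side [0.684, 0.224, 0.125] side [0.684, 0.197, 0.124] side [0.684, 0.209, 0.127] side [0.683, 0.213, 0.128] side [0.683, 0.226, 0.128] side [0.681, 0.229, 0.127] side [0.68, 0.195, 0.126] side [0.678, 0.23, 0.127] side [0.678, 0.19, 0.127] side [0.675, 0.191, 0.127] side [0.674, 0.229, 0.128] side [0.674, 0.194, 0.126] side [0.672, 0.231, 0.128] side [0.672, 0.19, 0.126] side [0.67, 0.193, 0.128] side [0.669, 0.191, 0.126] side [0.669, 0.231, 0.125] side [0.668, 0.229, 0.13] side [0.668, 0.194, 0.128] side [0.666, 0.197, 0.126] side [0.666, 0.23, 0.131] side [0.665, 0.23, 0.128] side [0.665, 0.189, 0.125] side [0.664, 0.187, 0.13] sid
[... 582 characters left out ...]
.228, 0.128] top [0.683, 0.225, 0.13] top [0.683, 0.223, 0.13] top [0.681, 0.194, 0.13] top [0.681, 0.226, 0.128] top [0.681, 0.231, 0.129] top [0.68, 0.228, 0.132] top [0.678, 0.194, 0.129] top [0.678, 0.192, 0.129] top [0.678, 0.231, 0.131] top [0.678, 0.228, 0.131] top [0.676, 0.192, 0.127] top [0.675, 0.233, 0.13] top [0.675, 0.23, 0.131] top [0.673, 0.192, 0.129] top [0.672, 0.233, 0.133] top [0.672, 0.23, 0.134] top [0.671, 0.192, 0.127] top [0.67, 0.231, 0.128] top [0.67, 0.233, 0.132] top [0.669, 0.193, 0.124] top [0.667, 0.189, 0.13] top [0.667, 0.231, 0.13] top [0.665, 0.195, 0.129] top [0.665, 0.192, 0.129] top [0.665, 0.187, 0.13] top [0.665, 0.189, 0.13] top [0.664, 0.23, 0.133]
```

```bash
python3 -m jog '[[[-0.0015,0,0.009,0,-1],[-0.0008,0,0.009,0,-1],[0,0.0003,0.009,0,-1],[0,0.0003,0.006,0,-1],[0,0,0,0,-1]]]' >/dev/null; python3 t.py; python3 -c "
from h import *
for n in('side','top'):
    im,d=get_image(n);cv2.imwrite(f'pics/{n}3.png',im);np.save(f'{n}3.npy',d)"; cat > ring2.py <<'E'
from h import *
import sys
k=sys.argv[1];zr=float(sys.argv[2])
for n in('side','top'):
    W=cloud(n,np.load(f'{n}{k}.npy'));x,y,z=W[...,0],W[...,1],W[...,2]
    rr=np.hypot(x-.669,y-.2125)
    Q=W[(z>zr-.007)&(z<zr+.005)&(x>.662)&(rr<.026)&(rr>.0148)]
    lo=Q[(Q[:,1]<.2)&(Q[:,0]<.68)];hi=Q[(Q[:,1]>.225)&(Q[:,0]<.68)];far=Q[(Q[:,0]>.682)&(abs(Q[:,1]-.212)<.012)]
    for t,a in(('lo',lo),('hi',hi),('far',far)):
        if len(a):print(n,t,len(a),np.median(a,0).round(4),a.min(0).round(4),a.max(0).round(4))
E
python3 ring2.py 2 .128; python3 ring2.py 3 .095
```

```text
t 20.75 q [0.2764, 0.4647, 1.5494, -0.0322, 1.1098, 1.7208] g [0.5512 0.1869 0.1203] yawx -81.97 z [ 0.0251 -0.0229 -0.9994] xz,yz [ 0.0262 -0.0217] F [ 0.9 -0.2 -2. ] w 34.7
side lo 10 [0.6696 0.1913 0.1265] [0.6632 0.1895 0.1246] [0.6779 0.1974 0.1276]
side hi 8 [0.6688 0.2299 0.1279] [0.6633 0.2287 0.1254] [0.678  0.2321 0.1307]
side far 8 [0.6856 0.2101 0.1267] [0.684  0.2037 0.1247] [0.6887 0.2237 0.1298]
top lo 11 [0.6688 0.1921 0.1293] [0.6645 0.1869 0.1245] [0.6785 0.1947 0.1305]
top hi 9 [0.6703 0.2306 0.131 ] [0.6638 0.2279 0.1284] [0.6778 0.2333 0.133 ]
top far 13 [0.6872 0.2121 0.1292] [0.6828 0.2023 0.125 ] [0.6905 0.2236 0.1319]
side lo 10 [0.6695 0.1896 0.0905] [0.6628 0.1874 0.0881] [0.6788 0.1961 0.0927]
side hi 9 [0.6725 0.2285 0.0918] [0.6634 0.2262 0.0894] [0.6781 0.2307 0.0944]
side far 9 [0.6858 0.2107 0.0899] [0.6833 0.2012 0.0888] [0.689  0.2195 0.0928]
top lo 14 [0.6692 0.1912 0.0926] [0.6626 0.187  0.0893] [0.6787 0.1929 0.0969]
top hi 12 [0.671  0.23   0.0943] [0.6626 0.2272 0.09  ] [0.6791 0.2327 0.0983]
top far 16 [0.686  0.2095 0.0921] [0.6831 0.2001 0.0885] [0.6886 0.2216 0.0959]
```

```bash
python3 -m jog '[[[-0.0035,-0.001,0,0,-1],[0,0,0,0,-1]]]' >/dev/null; python3 t.py
```

```text
t 21.05 q [0.2827, 0.4667, 1.542, -0.0322, 1.1128, 1.7271] g [0.5525 0.191  0.122 ] yawx -81.97 z [ 0.0276 -0.0221 -0.9994] xz,yz [ 0.0257 -0.0242] F [-0.3 -0.  -1.1] w 34.5
```

```bash
python3 -m jog '[[[0,0.0005,0.008,0,-1],[0,0,0.008,0,-1],[0,0,0,0,-1]]]' >/dev/null; python3 t.py; python3 -c "
from h import *
for n in('side','top'):
    im,d=get_image(n);cv2.imwrite(f'pics/{n}4.png',im);np.save(f'{n}4.npy',d)";python3 ring2.py 4 .076
```

```text
t 21.35 q [0.2823, 0.487, 1.5557, -0.0329, 1.078, 1.7275] g [0.5526 0.1908 0.1049] yawx -81.95 z [ 0.0283 -0.0219 -0.9994] xz,yz [ 0.0257 -0.025 ] F [ 0.1  1.2 -2.6] w 34.7
side lo 12 [0.6687 0.1924 0.075 ] [0.6627 0.1892 0.0726] [0.6792 0.1976 0.0792]
side hi 5 [0.6672 0.2331 0.0779] [0.6635 0.2307 0.0763] [0.6737 0.2344 0.079 ]
side far 6 [0.6867 0.2061 0.0762] [0.685  0.2041 0.0736] [0.6885 0.2143 0.078 ]
top lo 11 [0.6681 0.1945 0.0799] [0.6621 0.1892 0.076 ] [0.6798 0.1973 0.081 ]
top hi 7 [0.6653 0.2327 0.0789] [0.6622 0.2273 0.0781] [0.679  0.2354 0.0799]
top far 13 [0.6876 0.2105 0.0765] [0.6841 0.2007 0.0721] [0.6898 0.2214 0.0797]
```

```bash
python3 -m jog '[[[-0.0002,0.0002,0.006,0,-1],[-0.0002,0.0002,0.005,0,-1],[0,0,0,0,-1]]]' >/dev/null; python3 t.py
```

```text
t 21.75 q [0.2824, 0.5008, 1.5628, -0.0333, 1.0554, 1.7287] g [0.553  0.191  0.0943] yawx -81.96 z [ 0.03   -0.0214 -0.9993] xz,yz [ 0.0254 -0.0267] F [ 0.3 -0.4 -1.7] w 34.8
```

```bash
python3 -m jog '[[[-0.0002,0.0005,0.005,0,-1],[0,0,0.002,0,-1],[0,0,0,0,-1]]]' >/dev/null; python3 t.py; python3 -c "
from h import *
for n in('side','top'):
    im,d=get_image(n);cv2.imwrite(f'pics/{n}5.png',im);np.save(f'{n}5.npy',d)
c=np.array([.66,.21,.06]);o=[]
for n in('side','top'):
    im=cv2.imread(f'pics/{n}5.png')
    u,v=proj(n,c).astype(int);print(n,u-35,v-35);o.append(cv2.resize(cv2.convertScaleAbs(im[v-35:v+35,u-35:u+35],alpha=2),None,fx=5.6,fy=5.6,interpolation=2))
cv2.imwrite('pics/l5.png',np.hstack(o))";python3 ring2.py 5 .06
```

```text
t 22.05 q [0.2826, 0.5103, 1.5687, -0.0336, 1.04, 1.7294] g [0.5526 0.191  0.0866] yawx -81.96 z [ 0.0299 -0.0215 -0.9993] xz,yz [ 0.0254 -0.0266] F [ 0.2  0.8 -1.6] w 34.9
side 258 128
top 207 161
side lo 11 [0.6735 0.1955 0.0555] [0.6647 0.1907 0.054 ] [0.6799 0.1979 0.0582]
side hi 1 [0.663  0.2349 0.0581] [0.663  0.2349 0.0581] [0.663  0.2349 0.0581]
side far 9 [0.6868 0.2099 0.0548] [0.6826 0.2009 0.0538] [0.6902 0.2166 0.0581]
top lo 13 [0.6694 0.1949 0.0594] [0.6631 0.1892 0.0544] [0.6785 0.1982 0.0623]
top hi 13 [0.669  0.2337 0.0605] [0.6625 0.23   0.0564] [0.6777 0.2362 0.0641]
top far 13 [0.687  0.206  0.0578] [0.6821 0.2002 0.0535] [0.6909 0.2137 0.061 ]
```

View pics/l5.png

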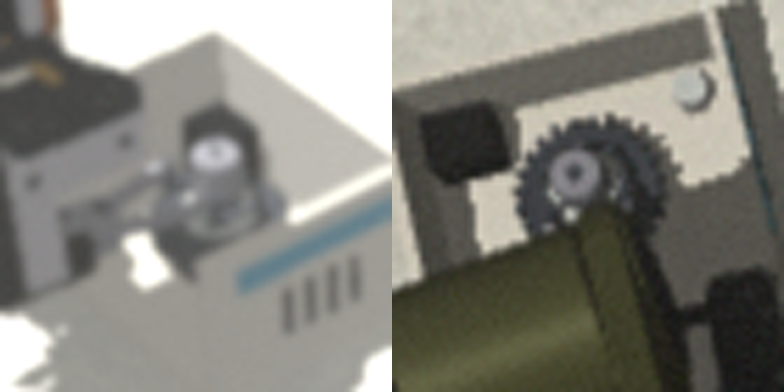

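```bash
python3 -m jog '[[[0,0,-0.0008,0,-1],[0,0,0,0,-1]]]' >/dev/null; python3 t.py; python3 -m jog '[[[0,0,0,0,-1],[0,0,0,0,-1]]]' >/dev/null; python3 t.py; python3 -c "
from h import *
for n in('side','top'):
    im,d=get_image(n);cv2.imwrite(f'pics/{n}6.png',im);np.save(f'{n}6.npy',d);W=cloud(n,d)
    Q=W[(W[...,2]>.08)&(W[...,2]<.1)&(W[...,0]>.4)&(W[...,0]<.57)&(W[...,1]>.26)&(W[...,1]<.36)]
    print(n,'door',len(Q),Q.min(0).round(3) if len(Q) else '',Q.max(0).round(3) if len(Q) else '')
    if len(Q)>5: print(np.polyfit(Q[:,0],Q[:,1],1))
";python3 ring2.py 6 .06
```

```text
t 22.35 q [0.2826, 0.5084, 1.5677, -0.0335, 1.0421, 1.7294] g [0.5529 0.1911 0.088 ] yawx -81.96 z [ 0.0307 -0.0212 -0.9993] xz,yz [ 0.0253 -0.0275] F [ 0.8  0.  -2. ] w 34.5
t 22.55 q [0.2826, 0.5081, 1.5676, -0.0335, 1.0421, 1.7294] g [0.553  0.1911 0.0883] yawx -81.97 z [ 0.0312 -0.0211 -0.9993] xz,yz [ 0.0253 -0.0279] F [ 0.6 -0.2 -2.1] w 34.5
side door 252 [0.417 0.271 0.08 ] [0.553 0.321 0.096]
[-0.03064295  0.29481451]
top door 20 [0.436 0.311 0.082] [0.446 0.322 0.098]
[0.01681692 0.30835682]
side lo 14 [0.6688 0.1931 0.0601] [0.6621 0.1891 0.0536] [0.6772 0.1966 0.0617]
side far 9 [0.6874 0.2108 0.0577] [0.684  0.204  0.0534] [0.6896 0.2173 0.0612]
top lo 14 [0.669  0.1946 0.0616] [0.6636 0.1894 0.0532] [0.6778 0.1984 0.0636]
top hi 11 [0.6671 0.2332 0.0598] [0.6624 0.2288 0.0542] [0.6781 0.2361 0.0642]
top far 10 [0.6877 0.2065 0.0597] [0.6822 0.2006 0.0559] [0.6903 0.2128 0.0644]
```

```bash
python3 -m jog '[[[0,0,0.0008,0,-1],[0,0,0,0,-1]]]' >/dev/null; python3 t.py; python3 -m jog '[[[0,0,0,0,-1],[0,0,0,0,-1]]]' >/dev/null; python3 t.py
```

```text
t 22.85 q [0.2825, 0.5093, 1.5681, -0.0335, 1.0405, 1.7294] g [0.5529 0.1911 0.0874] yawx -81.97 z [ 0.031  -0.0211 -0.9993] xz,yz [ 0.0252 -0.0278] F [ 0.8  0.7 -2.3] w 34.7
t 23.05 q [0.2826, 0.5094, 1.5681, -0.0336, 1.0405, 1.7294] g [0.5529 0.1911 0.0873] yawx -81.97 z [ 0.031  -0.0212 -0.9993] xz,yz [ 0.0253 -0.0277] F [-0.7 -0.  -2. ] w 34.8
```

```bash
python3 -c "
from h import *
print(hand_in())"
```

```text
the job is handed in; nothing more can be done
None
```

I opened the door, squeezed the black circlip pliers and lowered the spread ring to the groove. I then handed in at about 23 s of the 59 s, still holding the pliers. The tool gives no verdict.

**What I did**
- **Door:** I swung it by its handle to about 97°, or 1.7 rad. Depth from the last pictures showed it still open there.
- **Pliers:** I left the red look-alikes alone. I squeezed the black pair at 40 N to their stop; the reading was about 34.7 mm against 36 mm nominal, and the gripper also read about 1 mm small on the door's handle.
- **Ring:** I lowered it over the spindle in small steps, checking it against the spindle in both cameras on the way. I saw no contact force.

**Last checks**
- **Ring height:** its middle is at about 58.5 mm, worked out from the arm's position. The groove spans 55 to 61 mm.
- **Centring:** it was within about 1.5 mm of the spindle axis at the last clear look, just above the groove. The clearance is about 2.5 mm.
- **Wrist force:** it stayed at about 2 N throughout, the pliers' own weight, so the ring was hanging and not pressing on the hub.

**What disagreed or was off**
- The two cameras differed by 2 to 6 mm sideways, so I aligned the ring to the spindle within each view.
- At groove height the cameras could not measure the ring's height cleanly because the hub and spindle were in view.
- The arm's small moves left the tool leaning 2 to 4°. I spent about 8 s trying to undo this, without success.
- The ring is therefore probably 1 to 2° off level.

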